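# Fish the wash basket out of the rinse tank

### The arm

A 6-joint arm with a two-finger parallel gripper is mounted at the origin on the work surface. World frame = base frame: x ahead of the robot, y to its left, z up, the work surface at z = 0. Lengths are in mm, angles in degrees, forces in N, time in s.
With the tool pointing down it reaches from about 250 to 800 mm from the base axis. Payload 3.9 kg.
Tool frame: the origin (TCP) lies midway between the tips of the shut fingers; the grasp point (between the pads) lies 19 mm behind it (env.grip_depth is the z of the grasp point in the tool frame, in mm); z points along the fingers, y is the line along which they close (so a half turn about z gives the same grasp; the last joint's range is limited). The gripper opens to 85 mm and grips with 20 to 120 N. Pads are 22 mm wide; open, the fingers measure 114 mm over their backs; the gripper's body (76 mm by 85 mm) begins 54 mm behind the grasp point. The pads swing forward as they close: fully open they stand 13 mm farther back than shut.
Start: joints at [69.328, 14.897, -7.913, 67.191, 0, 90], TCP at [185.332, 491.19, 231.304] pointing down, gripper open.
Joint ranges: [-159.42, 159.42], [-47.68, 98.78], [-73.54, 78.23], [-108.79, 121.32], [-90, 84.71], [-180, 180]. Speed limits (degrees/s): [147.25, 147.25, 180, 180, 180, 180].

### API

Orientations are given as a 3x3 rotation matrix whose columns are the frame's x, y, z axes.
In Python, from bench import env gives the robot as it stands. The module is installed in compiled form; this text tells all that it offers.
- The arm moves only by the tool jog_arm, never from a script. Its argument "motion" is a list of rows, each a list of 4 numbers: the shift along the tool's x, y, z in units of 60 mm (1.0 is 60 mm), then the turn about the tool's z in units of 5 degrees (1.0 is 5 degrees). In form: [[dx, dy, dz, spin], ...]. A call has 1 to 20 rows; each row shifts and turns the commanded pose from where the row before left it, along the tool's axes as they then stand; what a row does not reach is not made up. A row lasts 1/8 s, in which the tool goes at most 62.5 mm and 10.7 degrees, less where a joint would pass 70% of its speed; a pose out of reach is approached as far as the arm can. A call is refused whole if a number of a shift passes 1 or a number of a turn 1, either way. A call with a gripper value outside its range is refused whole. "fingers" is the opening, from 0 (shut) to 1 (fully open), set as the call begins (left out, the last holds). The fingers move at their own pace and stop on an object; "force" is the grip in N (left out, the last holds). Time passes only in rows, so rows that do not move let the fingers close. It gives the time, the measured TCP pose, the force, the opening and the grip force at its end, in the units of the state.
- env.state(): the state, without advancing time (a new reading comes with each control period).
- env.camera(name): name is "side" or "top" or "wrist"; returns a dict with "frame" (400x640x3 uint8, blue, green, red), "depth" (400x640 float32, mm along the optical axis (not along the pixel's ray), 0 where there is no reading), "camera_matrix" (3x3 intrinsics, pixels), "T" (4x4, takes a point from camera to world coordinates); the wrist camera has in their place "mount" (4x4, takes a point from camera to tool coordinates, whose origin is the TCP and whose axes are the flange's). Camera axes: x right, y up, looking along -z (the intrinsics and any distortion apply to the point x, -y, -z); pixel columns grow to the right and rows downward; lengths in mm; the calibration is good to about 2 mm. A picture is of the moment at which its call begins: read the wrist's pose just before it.
- env.job_done(): hands the job in; it is judged then, once.
The state is a dict: "clock": time; "joints": joint angles; "dq": joint speeds; "tau": joint torques, N m; "eef_pos": TCP position; "ee_rot": TCP orientation; "wrist_force": force on the tool from outside, world axes, zero at the start; "moment": the same for the moment, N m; "width": finger opening in mm; "gripper_force": force on a finger pad.
Only numpy, scipy, OpenCV 4.12 (cv2) and the standard library are available. Lean on these libraries where they do the work, as an engineer would, in place of code of your own. Each camera call takes 0.05 s, during which the arm holds its last target. There are 200 camera calls.

### The job

Take the hook rod from its hanger, catch the wash basket's wire bail with the hook deep inside the narrow rinse tank, and draw the basket straight up and out. Lower it gently until it stands upright in the middle of the drain stand's platform, unhook it there without dropping it or pressing down on it, and hang the rod back on its hanger. Handle the basket with the hook only, never with the gripper, do not force anything against the tank, and leave everything else where it is.

Things in the scene. Friction and masses are not known exactly. Their poses are not given: they have to be found in the camera images.
- rod: hook rod, loose, 120 g. Black square handle 24 x 24 x 50 (tall), gripped across its flat faces; below it a straight steel shaft, 8 thick, 100 long, ending in a J hook. Origin on the shaft's axis at the handle's underside, z up: handle from z 0 to 50, lowest point of the hook at z -103. The hook points to the rod's +x
- hook_bend (a point): middle of the top of the hook's bar, where a wire rests when hooked: x 11.5, z -97 in the rod's frame. The bar is 6 thick, axis at z -100, and runs from the shaft to x = 22, where a 6 thick tip rises to z -89; open gap between shaft and tip 15
- hanger: rod hanger, fixed: base on the bench, post, two level prongs 16 apart (each 12 wide, top 150 above the bench) pointing to its -x. Origin on the bench below the seat. A lip 4 high ends the prongs at x -22 to -26; the post, 142 high, is at x 30 to 50. At the start the rod hangs here, shaft between the prongs, handle's underside on them, hook pointing to about the hanger's +x
- seat (a point): point level with the prongs' top where the rod's origin belongs when hung up, between lip and post; the rod comes and goes over the lip, through the open -x end
- tank: rinse tank, fixed: narrow square upright steel box, outside 80 x 80 x 150 (tall), inside 72 x 72, open on top. Origin at the centre of its underside, z up. Ledges 10 wide, top at z 50, run along the +y and -y walls inside; the basket hangs on them by the ends of its lid, its centre at about x = 6, so the free room for a hook is at the -x side
- tank_mouth (a point): centre of the tank's open top, z 150. Inside, a white sprung pad on the -x wall presses the basket's body with about 4 N against stops on the +x wall: it drags over the first 25 of the way up and then comes free. Pad, stops and ledges stay below z 50; above that only the basket's lid and bail are in the way
- basket: lidded steel wash basket, loose, 170 to 290 g. Origin at the centre of its underside, z up. Body 48 x 48 x 24; flat closed lid 50 (x) x 64 (y) x 4, top at z 28; over it a fixed wire bail, 5 thick, in the plane x = 0, from y -20 to 20, highest in the middle (axis at z 56)
- bail (a point): underside of the bail's peak, z 53.5 in the basket's frame: 25.5 clear above the lid's top
- stand: drain stand, fixed: base 110 x 110 on the bench, origin at the centre of its underside; over it, centred, a white ribbed square platform 100 x 100 x 8, clamped at a height that differs each time and is not measured: its top is 40 to 100 above the bench. Look or feel for it
- tape: roll of tape lying flat, 90 across, 24 high, a bystander
- driver: screwdriver lying on the bench, a bystander
- jar: small jar, 50 across, 60 high, a bystander

How it is judged (in metres and radians):
On the way, in this order (a step that is already met when the one before it is completed fails the run):
1. the rod is off its hanger (distance between rod and seat above 0.06 m and contact force between rod and hanger below 0.1 N), for 0.2 s.
2. the basket hangs on the hook, clear above the tank (z of basket in the frame of tank above 0.15 m and contact force between rod and basket above 0.8 N and contact force between basket and tank below 0.1 N), for 0.2 s.
3. the basket stands upright in the middle of the platform while the hook is still in its bail: lowered, not dropped (horizontal distance between basket and stand below 0.022 m and angle between basket's own z axis and vertical below 0.12 rad and contact force between basket and stand above 0.8 N and linear speed of basket below 0.04 m/s and distance between hook_bend and bail below 0.03 m), for 0.1 s.
At the end, for the whole second after the job is handed in: The basket stands still and upright (within 0.12 rad) on the drain stand's platform, its centre within 22 mm of the platform's, free of the hook; the rod hangs still and upright on its hanger, its handle's underside on the prongs and within 18 mm of the seat (horizontal distance between basket and stand below 0.022 m and angle between each of basket, rod's own z axis and vertical below 0.12 rad and contact force between basket and stand above 0.8 N and linear speed of each of basket, rod below 0.04 m/s and distance between seat and rod below 0.018 m and contact force between rod and hanger above 0.3 N and contact force between rod and basket below 0.1 N); the robot touches nothing.
It fails at once if the gripper or arm touches the basket (contact force between any of the fingers, the arm and basket above 1 N).
It fails at once if the tank is forced: rod, gripper or arm press on it with more than 15 N, or the basket with more than 25 N (contact force between any of rod, the fingers, the arm and tank above 15 N or contact force between basket and tank above 25 N).
It fails at once if the rod pushes or pulls the basket with more than 14 N (contact force between rod and basket above 14 N).
It fails at once if the basket is pressed onto or dropped on the platform (over 12 N) (contact force between basket and stand above 12 N).
It fails at once if a bystander is moved by more than 20 mm (distance of any of tape, driver, jar from where it was at the start of the episode above 0.02 m).
It also fails if it takes over 72 s, if anything falls off the work surface, if the arm or the gripper's body presses on something with over 40 N, if the wrist force passes 120 N, or if a joint passes its speed limit or range.

## Working session

There is one attempt and no reset: what is moved stays moved. The work goes in short steps, Python scripts to look and compute and a tool call to move; the robot and the scene stay as the last step left them, time stands still between calls to the robot, and variables do not carry over. Pictures are saved under pics/ and viewed, at most 10 in all, crops included, and the job is handed in when it is done.

Besides the shell and the picture viewer there is one more tool, called after "Call:" as name(argument=value, ...), one argument or row to a line, values as JSON. jog_arm: Moves the arm, as the interface text tells. Its arguments: {"type":"object","properties":{"motion":{"type":"array","items":{"type":"array","items":{"type":"number"}}},"fingers":{"type":"number"},"force":{"type":"number"}},"required":["motion"]}

```bash
mkdir -p pics
cat > h.py <<'E'
import numpy as np, cv2
from bench import env
def grab(n):
    s=env.state(); c=env.camera(n)
    if n=='wrist':
        T=np.eye(4);T[:3,:3]=np.array(s['ee_rot']);T[:3,3]=s['eef_pos'];c['T']=T@np.array(c['mount'])
    np.savez('last_'+n,**{k:np.array(v) for k,v in c.items()})
    return c
def cloud(c):
    K=np.array(c['camera_matrix']);T=np.array(c['T']);d=c['depth']
    v,u=np.mgrid[:d.shape[0],:d.shape[1]]
    P=np.stack([(u-K[0,2])/K[0,0]*d,-(v-K[1,2])/K[1,1]*d,-d],-1)
    P=P@T[:3,:3].T+T[:3,3]; P[d==0]=np.nan
    return P
E
python3 - <<'E'
from h import *
s=env.state();print({k:np.round(v,3).tolist() for k,v in s.items()},env.grip_depth)
a=[]
for n in ['side','top']:
    c=grab(n);cv2.imwrite(f'pics/{n}0.png',c['frame']);print(n,c.keys(),np.round(c['T'],3).tolist(),np.round(c['camera_matrix'],1).tolist())
E
```

```text
{'clock': 0.0, 'joints': [69.329, 14.935, -7.988, 67.19, 0.001, 90.0], 'dq': [0.061, -0.021, 0.107, -0.006, -0.051, 0.053], 'tau': [0.0, -40.568, 25.392, 0.019, -0.0, 0.0], 'eef_pos': [185.079, 490.547, 230.456], 'ee_rot': [[-0.936, 0.353, -0.001], [0.353, 0.936, -0.002], [0.0, -0.002, -1.0]], 'wrist_force': [0.246, -0.354, -0.057], 'moment': [0.043, 0.016, 0.027], 'gripper_force': 0.0, 'width': 85.204} -18.700000000000003
side dict_keys(['frame', 'depth', 'camera_matrix', 'T']) [[0.792, 0.441, -0.421, 127.686], [-0.61, 0.591, -0.528, -570.261], [0.017, 0.675, 0.737, 863.183], [0.0, 0.0, 0.0, 1.0]] [[423.6, 0.0, 322.0], [0.0, 423.6, 204.3], [0.0, 0.0, 1.0]]
top dict_keys(['frame', 'depth', 'camera_matrix', 'T']) [[0.023, 0.989, -0.148, 388.715], [-1.0, 0.022, -0.009, 5.319], [-0.006, 0.148, 0.989, 1120.196], [0.0, 0.0, 0.0, 1.0]] [[471.4, 0.0, 320.5], [0.0, 471.4, 207.2], [0.0, 0.0, 1.0]]
```

View pics/side0.png

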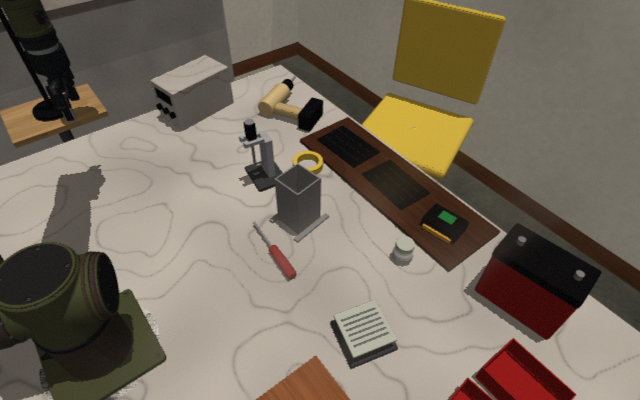

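View pics/top0.png

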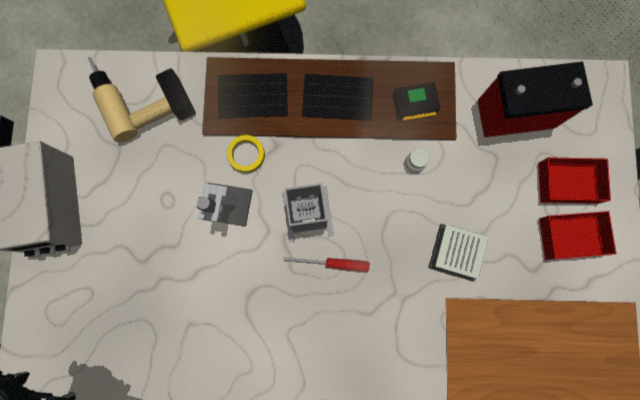

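The top view shows the rod handle at about (205,203) with the hanger post and base to its right, the tank at (305,210) and the stand at (460,250). The jar is at (417,160), the tape at (245,153) and the driver at (330,264).

Run:
```python
from h import *
for n in ['top','side']:
    c=dict(np.load(f'last_{n}.npz'));P=cloud(c);z=P[...,2]
    img=c['frame'].astype(int)
    boxes=dict(hanger=(190,170,260,240),tank=(275,175,340,245),stand=(425,215,495,285)) if n=='top' else dict(hanger=(235,110,280,195),tank=(265,160,335,240),stand=(325,295,405,365))
    for k,(a,b,e,f) in boxes.items():
        p=P[b:f,a:e].reshape(-1,3);col=img[b:f,a:e].reshape(-1,3).mean(1)
        p2=p[p[:,2]>15]
        h,ed=np.histogram(p2[:,2],bins=np.arange(15,230,5));print(n,k,[(int(ed[i]),int(h[i])) for i in range(len(h)) if h[i]>8])
        def rect(m,t):
            q=p[m]
            if len(q)>4: print('  ',t,len(q),'z',round(np.median(q[:,2]),1),'rect',cv2.minAreaRect(q[:,:2].astype(np.float32)),'mean',q.mean(0).round(1))
        zz=p[:,2]
        if k=='hanger':
            rect((zz>185)&(zz<215),'handle');rect((zz>143)&(zz<157),'prong');rect((zz>132)&(zz<143),'post')
            rect((zz>4)&(zz<20),'base')
        if k=='tank':
            rect((zz>143)&(zz<156),'rim');rect((zz>20)&(zz<143),'in')
        if k=='stand':
            rect((zz>35)&(zz<110),'plat')
```

```text
top hanger [(15, 77), (20, 19), (25, 16), (45, 10), (50, 18), (55, 17), (65, 11), (75, 9), (80, 12), (85, 9), (95, 9), (120, 11), (135, 43), (140, 199), (145, 115), (150, 116), (155, 23), (165, 12), (175, 12), (180, 9), (185, 11), (190, 11), (195, 24), (200, 102), (205, 29)]
   handle 177 z 202.5 rect ((529.7714233398438, 245.97491455078125), (24.972326278686523, 24.11440086364746), 84.2952651977539) mean [529.  244.1 201.2]
   prong 300 z 149.4 rect ((539.8637084960938, 243.43447875976562), (50.065242767333984, 75.02408599853516), 82.44062805175781) mean [535.4 240.1 149. ]
   post 192 z 141.0 rect ((540.8349609375, 243.4843292236328), (50.806758880615234, 75.36540985107422), 82.99821472167969) mean [564.1 238.5 140.7]
   base 1048 z 11.6 rect ((558.439453125, 244.36595153808594), (167.59649658203125, 163.21749877929688), 1.2406580448150635) mean [553.2 222.5  11.2]
top tank [(20, 9), (25, 15), (30, 14), (35, 9), (40, 33), (45, 120), (50, 475), (55, 164), (60, 29), (65, 31), (70, 30), (75, 48), (80, 35), (85, 28), (90, 30), (95, 28), (100, 26), (105, 28), (110, 28), (115, 31), (120,
[... 1708 characters left out ...]
(65, 77), (70, 91), (75, 69), (80, 79), (85, 81), (90, 88), (95, 87), (100, 93), (105, 98), (110, 93), (115, 120), (120, 112), (125, 101), (130, 128), (135, 120), (140, 122), (145, 215), (150, 35)]
   rim 299 z 148.0 rect ((538.980712890625, 44.30249786376953), (83.77215576171875, 83.03665161132812), 8.70647144317627) mean [537.6  42.4 147.6]
   in 2212 z 90.4 rect ((568.3322143554688, 120.67137145996094), (271.2041015625, 164.17523193359375), 50.557518005371094) mean [540.3  51.8  86.3]
side stand [(15, 9), (35, 15), (40, 999), (45, 1191)]
   plat 2206 z 45.2 rect ((454.963134765625, -309.6474304199219), (100.79393005371094, 100.32801818847656), 74.4509048461914) mean [ 453.1 -312.    45.1]
```

Run:
```python
from h import *
c=dict(np.load('last_top.npz'));P=cloud(c)
p=P[165:255,265:350].reshape(-1,3);q=p[:,:2]-[540,46.5];a=np.deg2rad(9.7)
R=np.array([[np.cos(a),np.sin(a)],[-np.sin(a),np.cos(a)]]);q=q@R.T
m=(abs(q)<36).all(1)
print("median z, rows x' (-36..36) cols y' (bins 6mm)")
for i in range(-36,36,6):
    print(i,[ (int(np.median(p[s,2])),int(s.sum())) if (s:=m&(q[:,0]>=i)&(q[:,0]<i+6)&(q[:,1]>=j)&(q[:,1]<j+6)).sum() else None for j in range(-36,36,6)])
big=cv2.resize(c['frame'][170:250,185:345],None,fx=5,fy=5,interpolation=cv2.INTER_CUBIC);cv2.imwrite('pics/crop1.png',cv2.convertScaleAbs(big,alpha=1.5))
```

```text
median z, rows x' (-36..36) cols y' (bins 6mm)
-36 [None, None, None, None, None, None, None, None, None, None, None, (136, 2)]
-30 [None, None, None, None, None, None, None, None, None, None, None, (115, 6)]
-24 [(50, 6), (50, 6), (38, 2), (44, 4), (47, 9), (47, 5), (45, 8), (45, 9), (44, 3), (41, 6), (50, 2), (52, 13)]
-18 [(51, 8), (53, 8), (51, 12), (54, 11), (54, 4), (52, 9), (54, 7), (54, 5), (52, 11), (51, 6), (53, 12), (58, 11)]
-12 [(51, 5), (53, 8), (54, 7), (55, 7), (55, 9), (54, 5), (55, 7), (52, 7), (55, 6), (54, 8), (51, 5), (51, 11)]
-6 [(51, 8), (54, 6), (53, 6), (54, 6), (53, 8), (52, 7), (54, 6), (51, 7), (52, 6), (53, 6), (52, 8), (58, 12)]
0 [(49, 6), (54, 7), (55, 7), (58, 11), (56, 9), (56, 13), (54, 10), (54, 10), (55, 11), (54, 11), (53, 8), (54, 11)]
6 [(51, 7), (54, 8), (51, 5), (75, 3), (79, 5), (79, 1), (69, 4), (78, 4), (78, 4), (55, 4), (54, 5), (54, 13)]
12 [(50, 6), (53, 4), (52, 9), (53, 6), (53, 5), (53, 9), (54, 6), (54, 7), (54, 8), (52, 5), (54, 8), (54, 9)]
18 [(49, 8), (52, 9), (54, 5), (53, 8), (52, 7), (55, 5), (54, 7), (55, 5), (54, 6), (54, 7), (54, 6), (52, 10)]
24 [(49, 5), (55, 6), (53, 8), (52, 6), (53, 7), (53, 6), (52, 6), (53, 7), (54, 7), (52, 8), (53, 5), (54, 12)]
30 [(64, 24), (74, 19), (105, 20), (85, 23), (83, 24), (91, 19), (86, 22), (79, 27), (96, 21), (76, 20), (82, 27), (105, 26)]
```

View pics/crop1.png

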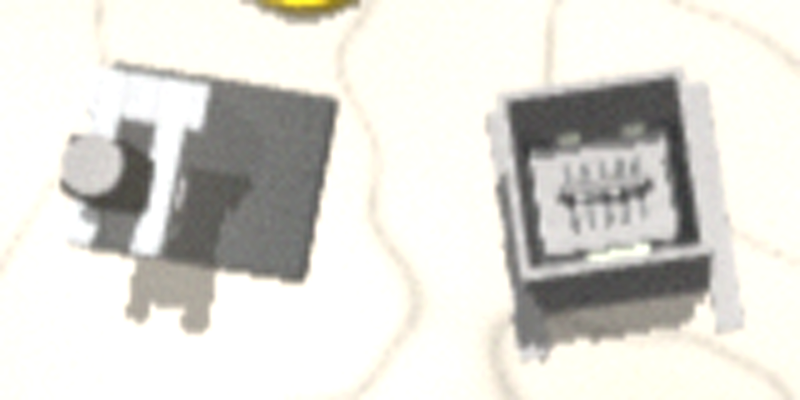

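The crop shows the bail across the basket. Its white pad is at the lower (robot) side, so tank +x is at a yaw of about 9.7°. The rod sits on prongs that open toward the robot, with hanger yaw about -7.6°. I'll swing the gripper over the rod.

Call:
jog_arm(
  motion=[
    [0,0,-0.2,1],
    [0,0,-0.2,1],
    [0,0,-0.2,1],
    [0,0,-0.2,1],
    [0,0,0,1],
    [0,0,0,1],
    [0,0,0,1],
    [0,0,0,1],
    [0,0,0,1],
    [0,0,0,1],
    [0,0,0,1],
    [0,0,0,1],
    [0,0,0,1],
    [0,0,0,1],
    [0,0,0,1],
    [0,0,0,0.4],
  ],
  fingers=1,
)

```text
clock: 2.1
eef_pos: [185.2, 490.9, 278.9]
ee_rot: [[0.134, 0.991, -0.0], [0.991, -0.134, -0.001], [-0.001, -0.0, -1.0]]
wrist_force: [0.8, -0.4, -0.8]
width: 85.4
gripper_force: 0.0
```

Call:
jog_arm(
  motion=[
    [-0.33,0.624,0,0],
    [-0.33,0.624,0,0],
    [-0.33,0.624,0,0],
    [-0.33,0.624,0,0],
    [-0.33,0.624,0,0],
    [-0.33,0.624,0,0],
    [-0.33,0.624,0,0],
    [-0.33,0.624,0,0],
    [-0.33,0.624,0,0],
    [-0.33,0.624,0,0],
    [0,0,0,0],
    [0,0,0,0],
  ],
)

```text
clock: 3.6
eef_pos: [529.4, 245.0, 278.9]
ee_rot: [[0.134, 0.991, -0.001], [0.991, -0.134, -0.0], [-0.0, -0.001, -1.0]]
wrist_force: [-0.1, 0.8, -0.8]
width: 85.5
gripper_force: 0.0
```

Run:
```python
from h import *
s=env.state();print(s['clock'],np.round(s['joints'],1),np.round(s['eef_pos'],1),np.round(s['ee_rot'],3).tolist())
c=grab('wrist');cv2.imwrite('pics/w1.png',c['frame'])
P=cloud(c).reshape(-1,3);d=np.hypot(P[:,0]-530,P[:,1]-245)
for lo,hi,r in [(190,215,40),(145,157,60),(135,147,90)]:
    m=(P[:,2]>lo)&(P[:,2]<hi)&(d<r)
    if m.sum()>5: print(lo,m.sum(),P[m].mean(0).round(1),cv2.minAreaRect(P[m][:,:2].astype(np.float32)))
```

```text
3.6 [ 24.8  20.1   6.6  76.6   0.  122.5] [529.4 245.  278.9] [[0.134, 0.991, -0.001], [0.991, -0.134, -0.0], [-0.0, -0.001, -1.0]]
190 1032 [531.4 247.8 202.5] ((531.2091064453125, 245.91748046875), (24.622285842895508, 24.17816925048828), 83.41661834716797)
145 1178 [532.3 250.4 150.7] ((531.5897216796875, 245.17520141601562), (40.70579528808594, 56.04553985595703), 82.10139465332031)
135 1200 [566.6 242.  142.4] ((541.6964111328125, 243.83558654785156), (50.63821029663086, 75.86758422851562), 81.42286682128906)
```

View pics/w1.png

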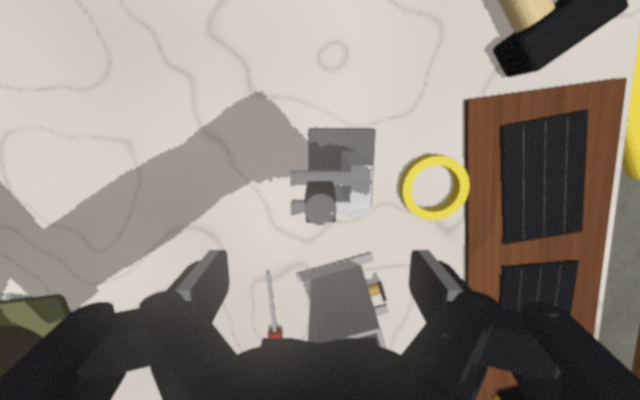

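The wrist view shows the handle at (320,208) on the prongs, midway between the fingers. I'll descend with the TCP going to about z 162 and then grip.

Call:
jog_arm(
  motion=[
    [0.01,0.025,0.4,-0.1],
    [0,0,0.4,0],
    [0,0,0.4,0],
    [0,0,0.4,0],
    [0,0,0.35,0],
    [0,0,0,0],
  ],
)

```text
clock: 4.4
eef_pos: [529.1, 245.6, 160.9]
ee_rot: [[0.123, 0.992, -0.004], [0.992, -0.123, -0.002], [-0.002, -0.004, -1.0]]
wrist_force: [-0.1, 0.1, -0.2]
width: 85.3
gripper_force: 0.0
```

Call:
jog_arm(
  motion=[
    [0,0,0,0],
    [0,0,0,0],
    [0,0,0,0],
    [0,0,0,0],
    [0,0,0,0],
    [0,0,0,0],
    [0,0,0,0],
    [0,0,0,0],
  ],
  fingers=0,
  force=80,
)

```text
clock: 5.4
eef_pos: [532.0, 245.6, 163.2]
ee_rot: [[0.125, 0.992, 0.001], [0.992, -0.125, 0.001], [0.001, 0.001, -1.0]]
wrist_force: [-0.9, -0.1, 5.7]
width: 23.1
gripper_force: 78.6
```

Call:
jog_arm(
  motion=[
    [0,0,-0.1,0],
    [0,0,-0.1,0],
    [0,0,-0.1,0],
    [0,0,0,0],
  ],
)

```text
clock: 5.9
eef_pos: [531.9, 245.5, 180.9]
ee_rot: [[0.125, 0.992, 0.001], [0.992, -0.125, 0.0], [0.001, 0.001, -1.0]]
wrist_force: [-0.3, -0.2, -0.9]
width: 23.2
gripper_force: 78.2
```

Call:
jog_arm(
  motion=[
    [0,-0.15,0,0],
    [0,-0.25,0,0],
    [0,-0.3,0,0],
    [0,-0.3,0,0],
    [0,-0.3,0,0],
    [0,-0.2,0,0],
    [0,0,-0.3,0],
    [0,0,-0.5,0],
    [0,0,-0.5,0],
    [0,0,-0.5,0],
    [0,0,-0.3,0],
    [0,0,0,0],
    [0,0,0,0],
  ],
)

```text
clock: 7.52
eef_pos: [441.8, 256.5, 305.5]
ee_rot: [[0.125, 0.992, -0.001], [0.992, -0.125, -0.001], [-0.001, -0.001, -1.0]]
wrist_force: [-0.7, -0.1, -1.6]
width: 22.8
gripper_force: 78.7
```

Run:
```python
from h import *
s=env.state();print(s['clock'],np.round(s['joints'],1),np.round(s['eef_pos'],1),np.round(s['ee_rot'],3).tolist(),s['width'])
c=grab('side');K=c['camera_matrix'];T=c['T']
# project TCP
p=np.linalg.inv(T)@np.append(s['eef_pos'],1);u=K[0,2]-K[0,0]*p[0]/p[2];v=K[1,2]+K[1,1]*p[1]/p[2];print(u,v)
u,v=int(u),int(v);im=c['frame'][v-40:v+110,u-75:u+75];cv2.imwrite('pics/s1.png',cv2.resize(im,None,fx=4,fy=4,interpolation=cv2.INTER_CUBIC));print(u-75,v-40)
```

```text
7.525 [ 30.1  12.4  -0.3  77.4  -0.  127.3] [441.8 256.5 305.5] [[0.125, 0.992, -0.001], [0.992, -0.125, -0.001], [-0.001, -0.001, -1.0]] 22.814548445459025
207.64403330820815 95.91263866498849
132 55
```

View pics/s1.png

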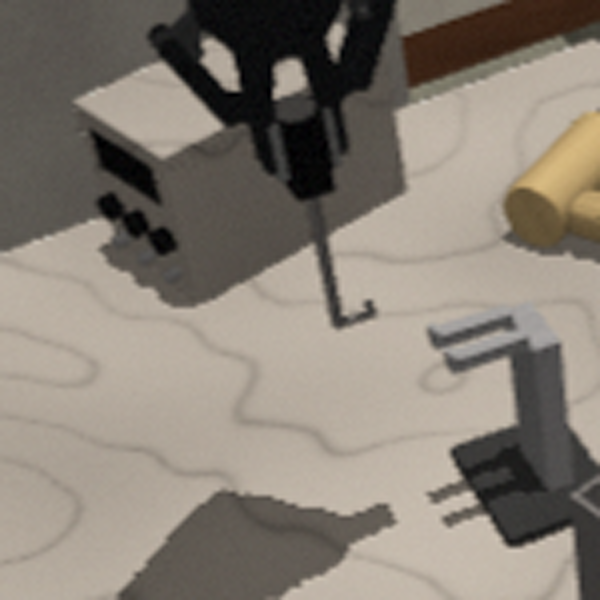

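The side crop shows the rod gripped straight, with its hook toward +x and clear of the hanger. Next I'll turn it to the tank's yaw and carry it above the free slot.

Call:
jog_arm(
  motion=[
    [0,0,0,-0.85],
    [0,0,0,-0.85],
    [0,0,0,-0.85],
    [0,0,0,-0.83],
    [-0.4,0.06,0,0],
    [-0.6,0.1,0,0],
    [-0.6,0.1,0,0],
    [-0.6,0.1,0,0],
    [-0.6,0.1,0,0],
    [-0.5,0.08,0,0],
    [-0.43,0.05,0,0],
    [0,0,0,0],
    [0,0,0,0],
    [0,0,0,0],
  ],
)

```text
clock: 9.32
eef_pos: [514.5, 42.8, 306.0]
ee_rot: [[-0.17, 0.985, -0.001], [0.985, 0.17, 0.0], [0.0, -0.001, -1.0]]
wrist_force: [0.3, 0.1, -1.0]
width: 23.1
gripper_force: 78.6
```

Run:
```python
from h import *
s=env.state();print(s['clock'],np.round(s['eef_pos'],1),np.round(s['ee_rot'],3).tolist(),s['width'])
c=grab('top');cv2.imwrite('pics/t2.png',cv2.resize(c['frame'][130:270,230:390],None,fx=5,fy=4.2,interpolation=cv2.INTER_CUBIC))
c=grab('side');K=c['camera_matrix'];T=c['T'];R0=np.array(s['ee_rot'])
def pj(p):
    p=np.linalg.inv(T)@np.append(p,1);return np.round([K[0,2]-K[0,0]*p[0]/p[2],K[1,2]+K[1,1]*p[1]/p[2]],1)
t=np.array(s['eef_pos'])
for n,o in dict(handlebottom=[0,0,12.5],hookbottomshaft=[0,0,115.5],tipend=[0,25,101.5]).items(): print(n,(pj(t+R0@o)-[215,60])*5)
cv2.imwrite('pics/s2.png',cv2.resize(c['frame'][60:180,215:375],None,fx=5,fy=5,interpolation=cv2.INTER_CUBIC))
```

```text
9.325 [514.5  42.8 306. ] [[-0.17, 0.985, -0.001], [0.985, 0.17, 0.0], [0.0, -0.001, -1.0]] 23.0675501879977
handlebottom [355.5 375. ]
hookbottomshaft [365.5 551.5]
tipend [403. 503.]
```

View pics/s2.png

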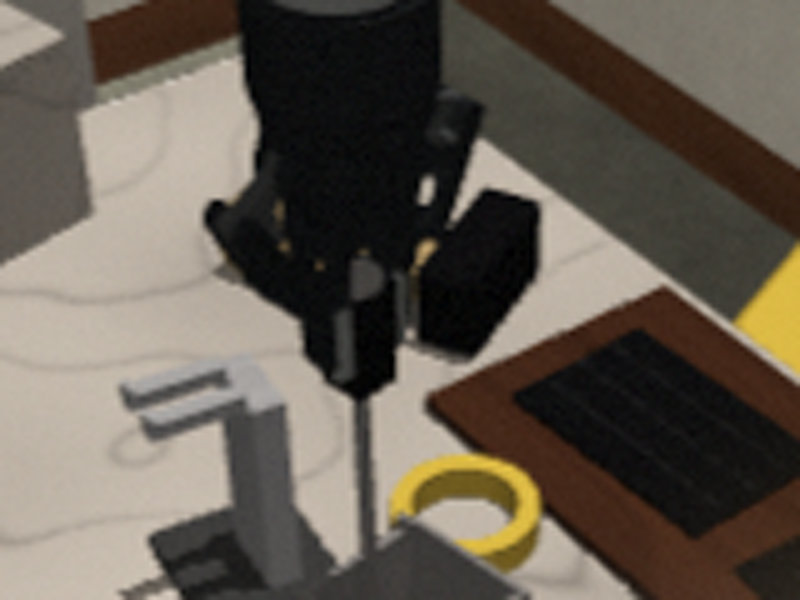

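The projected shaft and handle match the picture to within about 1 px. I'll lower the rod now.

Call:
jog_arm(
  motion=[
    [-0.015,0,0.2,0],
    [0,0,0.3,0],
    [0,0,0.3,0],
    [0,0,0.3,0],
    [0,0,0.25,0],
    [0,0,0.2,0],
    [0,0,0.15,0],
    [0,0,0,0],
  ],
)

```text
clock: 10.42
eef_pos: [514.7, 41.1, 203.7]
ee_rot: [[-0.169, 0.986, -0.001], [0.986, 0.169, -0.0], [0.0, -0.001, -1.0]]
wrist_force: [0.6, 0.0, -1.9]
width: 22.9
gripper_force: 78.6
```

Call:
jog_arm(
  motion=[
    [0,0,0.1,0],
    [0,0,0.1,0],
    [0,0,0.1,0],
    [0,0,0.1,0],
    [0,0,0.07,0],
    [0,0,0,0],
    [0,0,0,0],
  ],
)

```text
clock: 11.3
eef_pos: [515.2, 41.1, 176.3]
ee_rot: [[-0.169, 0.986, 0.0], [0.986, 0.169, 0.0], [-0.0, 0.0, -1.0]]
wrist_force: [0.6, 0.1, -0.9]
width: 23.0
gripper_force: 78.6
```

Run:
```python
from h import *
c=grab('top');cv2.imwrite('pics/t3.png',cv2.resize(c['frame'][160:260,250:370],None,fx=5,fy=5,interpolation=cv2.INTER_CUBIC))
c=grab('wrist');cv2.imwrite('pics/w3.png',c['frame'])
s=env.state();print(np.round(s['wrist_force'],1),s['eef_pos'],np.round(s['moment'],2))
```

```text
[ 0.2  0.3 -0.5] [515.28964895  41.14338714 176.34544162] [-0.04  0.01 -0.03]
```

No contact. I'll slide the hook under the bail and then lift slowly.

Call:
jog_arm(
  motion=[
    [0,0.1,0,0],
    [0,0.1,0,0],
    [0,0.1,0,0],
    [0,0.04,0,0],
    [0,0,0,0],
    [0,0,-0.06,0],
    [0,0,-0.06,0],
    [0,0,-0.05,0],
    [0,0,0,0],
  ],
)

```text
clock: 12.52
eef_pos: [535.5, 44.6, 186.8]
ee_rot: [[-0.169, 0.986, 0.001], [0.986, 0.169, 0.0], [-0.0, 0.001, -1.0]]
wrist_force: [-0.4, 0.2, -0.7]
width: 23.1
gripper_force: 78.6
```

Call:
jog_arm(
  motion=[
    [0,0,-0.03,0],
    [0,0,-0.03,0],
    [0,0,-0.03,0],
    [0,0,-0.03,0],
    [0,0,-0.03,0],
    [0,0,-0.03,0],
    [0,0,-0.03,0],
    [0,0,-0.03,0],
    [0,0,0,0],
  ],
)

```text
clock: 13.65
eef_pos: [535.0, 44.6, 200.9]
ee_rot: [[-0.169, 0.986, -0.0], [0.986, 0.169, -0.0], [0.0, -0.0, -1.0]]
wrist_force: [-0.6, 0.5, -6.9]
width: 23.2
gripper_force: 78.7
```

The bail is hooked (about -6 N). I'll continue straight up, slowly until the pad lets go.

Call:
jog_arm(
  motion=[
    [0,0,-0.05,0],
    [0,0,-0.05,0],
    [0,0,-0.05,0],
    [0,0,-0.05,0],
    [0,0,-0.05,0],
    [0,0,-0.05,0],
    [0,0,-0.05,0],
    [0,0,-0.05,0],
    [0,0,0,0],
    [0,0,0,0],
    [0,0,0,0],
  ],
)

```text
clock: 15.02
eef_pos: [535.0, 44.6, 224.5]
ee_rot: [[-0.169, 0.986, -0.0], [0.986, 0.169, -0.0], [0.0, -0.0, -1.0]]
wrist_force: [0.2, -0.4, -4.2]
width: 23.4
gripper_force: 79.3
```

Call:
jog_arm(
  motion=[
    [0,0,-0.05,0],
    [0,0,-0.1,0],
    [0,0,-0.1,0],
    [0,0,-0.1,0],
    [0,0,-0.1,0],
    [0,0,-0.1,0],
    [0,0,-0.1,0],
    [0,0,-0.1,0],
    [0,0,-0.1,0],
    [0,0,-0.15,0],
    [0,0,-0.15,0],
    [0,0,-0.15,0],
    [0,0,-0.15,0],
    [0,0,-0.15,0],
    [0,0,-0.15,0],
    [0,0,-0.15,0],
    [0,0,-0.1,0],
    [0,0,-0.05,0],
    [0,0,0,0],
    [0,0,0,0],
  ],
)

```text
clock: 17.52
eef_pos: [535.0, 44.6, 347.4]
ee_rot: [[-0.169, 0.986, -0.001], [0.986, 0.169, -0.0], [0.0, -0.001, -1.0]]
wrist_force: [-0.2, -0.2, -3.4]
width: 23.5
gripper_force: 79.4
```

Run:
```python
from h import *
s=env.state();print(s['clock'],np.round(s['eef_pos'],1),np.round(s['wrist_force'],1),s['width'])
c=grab('side');a=c['frame'][30:190,210:380]
cv2.imwrite('pics/s3.png',cv2.resize(a,None,fx=3.7,fy=3.7,interpolation=cv2.INTER_CUBIC))
```

```text
17.525 [535.   44.6 347.4] [-0.2 -0.2 -3.4] 23.519797809780155
```

View pics/s3.png

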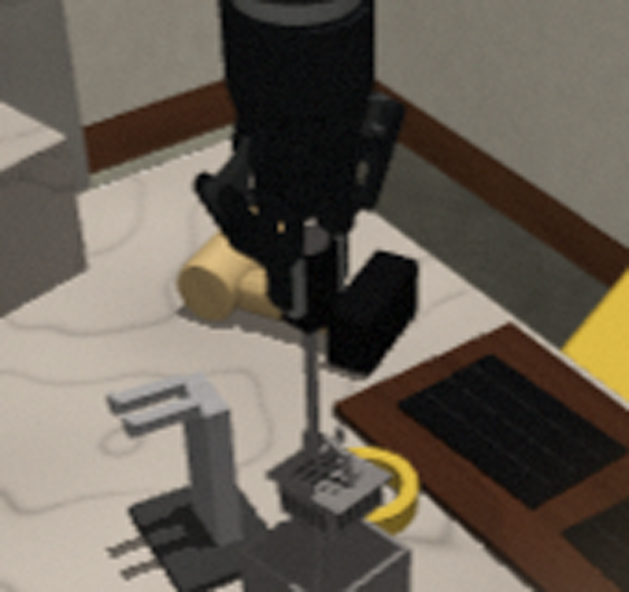

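The side view shows the basket hanging level on the hook at (330,470) in the crop, clear above the tank. I'll carry it over to the stand.

Call:
jog_arm(
  motion=[
    [-0.087,-0.039,0,0],
    [-0.174,-0.078,0,0],
    [-0.262,-0.117,0,0],
    [-0.349,-0.156,0,0],
    [-0.349,-0.156,0,0],
    [-0.349,-0.156,0,0],
    [-0.349,-0.156,0,0],
    [-0.349,-0.156,0,0],
    [-0.349,-0.156,0,0],
    [-0.349,-0.156,0,0],
    [-0.349,-0.156,0,0],
    [-0.349,-0.156,0,0],
    [-0.349,-0.156,0,0],
    [-0.349,-0.156,0,0],
    [-0.349,-0.156,0,0],
    [-0.349,-0.156,0,0],
    [-0.262,-0.117,0,0],
    [-0.174,-0.078,0,0],
    [-0.087,-0.039,0,0],
    [0,0,0,0],
  ],
)

```text
clock: 20.08
eef_pos: [444.1, -310.9, 347.7]
ee_rot: [[-0.169, 0.986, 0.0], [0.986, 0.169, 0.0], [0.0, 0.0, -1.0]]
wrist_force: [-0.5, -0.2, -3.7]
width: 23.3
gripper_force: 79.4
```

Call:
jog_arm(
  motion=[
    [0,0,0.05,0],
    [0,0,0.1,0],
    [0,0,0.15,0],
    [0,0,0.2,0],
    [0,0,0.2,0],
    [0,0,0.2,0],
    [0,0,0.2,0],
    [0,0,0.15,0],
    [0,0,0.1,0],
    [0,0,0.05,0],
    [0,0,0,0],
    [0,0,0,0],
    [0,0,0,0],
    [0,0,0,0],
  ],
)

```text
clock: 21.82
eef_pos: [444.3, -311.0, 263.9]
ee_rot: [[-0.169, 0.986, 0.0], [0.986, 0.169, -0.0], [-0.0, 0.0, -1.0]]
wrist_force: [0.6, 0.7, -4.3]
width: 22.8
gripper_force: 79.4
```

Run:
```python
from h import *
s=env.state();print(s['clock'],np.round(s['eef_pos'],1),np.round(s['wrist_force'],1),np.round(s['joints'],1))
t=np.array(s['eef_pos'])
for n in ['side','top']:
    c=grab(n);P=cloud(c);p=P.reshape(-1,3)
    m=(np.hypot(p[:,0]-455,p[:,1]+308)<60)&(p[:,2]>60)&(p[:,2]<t[2]-13-60)
    h,e=np.histogram(p[m,2],bins=np.arange(60,260,4));print(n,[(int(e[i]),int(h[i])) for i in range(len(h)) if h[i]>5])
    # lid top expected z
    zl=t[2]-13-150.5+28
    k=m&(abs(p[:,2]-zl)<5);print('lid',zl,k.sum(),p[k].mean(0).round(1),cv2.minAreaRect(p[k][:,:2].astype(np.float32)) if k.sum()>4 else '')
    if n=='side':cv2.imwrite('pics/s4.png',cv2.resize(c['frame'][200:380,280:460],None,fx=3.3,fy=3.3,interpolation=cv2.INTER_CUBIC))
```

```text
21.825 [ 444.3 -311.   263.9] [ 0.6  0.7 -4.3] [-35.   16.   -1.6  72.5  -0.   45.3]
side [(100, 8), (104, 20), (108, 25), (112, 20), (116, 27), (120, 20), (124, 234), (128, 352), (132, 49), (148, 14), (152, 45), (156, 23), (172, 6)]
lid 128.4028340951745 629 [ 451.  -313.7  128.7] ((454.47271728515625, -310.15484619140625), (50.524173736572266, 64.44068908691406), 9.969012260437012)
top [(120, 31), (124, 279), (128, 273), (132, 32), (148, 19), (152, 34), (156, 22), (160, 9)]
lid 128.4028340951745 591 [ 455.6 -305.8  128.1] ((455.1022644042969, -308.27923583984375), (50.01762390136719, 65.08075714111328), 9.574957847595215)
```

View pics/s4.png

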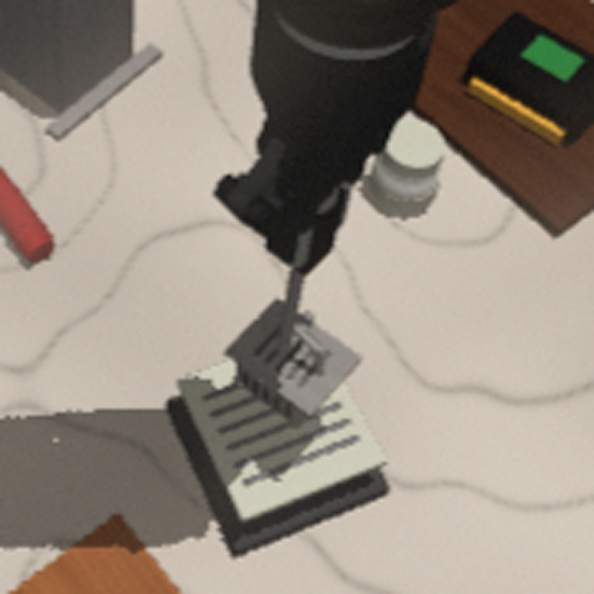

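The basket hangs level and centred over the platform, with its lid centre within 1–2 mm of the stand's centre. Its bottom is about 55 mm above the platform, so I'll lower it 48 mm and then creep down.

Call:
jog_arm(
  motion=[
    [0,0,0.05,0],
    [0,0,0.1,0],
    [0,0,0.12,0],
    [0,0,0.12,0],
    [0,0,0.12,0],
    [0,0,0.11,0],
    [0,0,0.08,0],
    [0,0,0.06,0],
    [0,0,0.04,0],
    [0,0,0,0],
    [0,0,0,0],
    [0,0,0,0],
  ],
)

```text
clock: 23.42
eef_pos: [444.3, -311.0, 215.9]
ee_rot: [[-0.169, 0.986, 0.0], [0.986, 0.169, -0.0], [-0.0, 0.0, -1.0]]
wrist_force: [-0.5, 0.5, -3.0]
width: 23.0
gripper_force: 79.4
```

Call:
jog_arm(
  motion=[
    [0,0,0.025,0],
    [0,0,0.025,0],
    [0,0,0.025,0],
    [0,0,0.025,0],
    [0,0,0.025,0],
    [0,0,0.025,0],
    [0,0,0,0],
    [0,0,0,0],
  ],
)

```text
clock: 24.42
eef_pos: [444.3, -310.9, 206.8]
ee_rot: [[-0.169, 0.986, 0.0], [0.986, 0.169, -0.0], [-0.0, 0.0, -1.0]]
wrist_force: [0.1, -0.4, -0.5]
width: 23.3
gripper_force: 79.7
```

The load has gone from the wrist, so the basket is standing. I'll lower the hook 12 mm to free the tip and check the force.

Call:
jog_arm(
  motion=[
    [0,0,0.04,0],
    [0,0,0.04,0],
    [0,0,0.04,0],
    [0,0,0.04,0],
    [0,0,0.04,0],
    [0,0,0,0],
    [0,0,0,0],
  ],
)

```text
clock: 25.3
eef_pos: [444.2, -311.0, 194.7]
ee_rot: [[-0.169, 0.986, 0.0], [0.986, 0.169, -0.0], [-0.0, 0.0, -1.0]]
wrist_force: [0.5, -0.2, -1.5]
width: 23.1
gripper_force: 79.7
```

Run:
```python
from h import *
s=env.state();t=np.array(s['eef_pos']);print(t,np.round(s['wrist_force'],1))
c=grab('side');p=cloud(c).reshape(-1,3)
d=np.hypot(p[:,0]-455,p[:,1]+308)<45
k=d&(p[:,2]>66)&(p[:,2]<79);print('lid',p[k].mean(0).round(1),np.median(p[k,2]),cv2.minAreaRect(p[k][:,:2].astype(np.float32)))
```

```text
[ 444.23209256 -310.95403033  194.74966028] [ 0.5 -0.2 -1.5]
lid [ 451.6 -316.1   73.1] 73.18654792554531 ((454.94830322265625, -312.4030456542969), (51.55856704711914, 64.42179107666016), 8.387615203857422)
```

Call:
jog_arm(
  motion=[
    [0,-0.06,0,0],
    [0,-0.08,0,0],
    [0,-0.08,0,0],
    [0,-0.08,0,0],
    [0,-0.08,0,0],
    [0,-0.12,0,0],
    [0,-0.2,0,0],
    [0,-0.3,0,0],
    [0,0,0,0],
  ],
)

```text
clock: 26.48
eef_pos: [383.2, -321.0, 194.7]
ee_rot: [[-0.167, 0.986, -0.001], [0.986, 0.167, 0.0], [0.001, -0.001, -1.0]]
wrist_force: [0.3, -0.1, -1.5]
width: 22.5
gripper_force: 79.6
```

Call:
jog_arm(
  motion=[
    [0,0,-0.3,0],
    [0,0,-0.5,0],
    [0,0,-0.5,0],
    [0,0,-0.5,0],
    [0,0,-0.2,0],
    [0,0,0,0],
  ],
)

```text
clock: 27.22
eef_pos: [385.4, -321.3, 315.0]
ee_rot: [[-0.169, 0.986, 0.001], [0.986, 0.169, -0.001], [-0.001, 0.001, -1.0]]
wrist_force: [0.1, 0.2, -2.0]
width: 23.2
gripper_force: 79.8
```

Run:
```python
from h import *
s=env.state();t=np.array(s['eef_pos']);print(s['clock'],t,np.round(s['wrist_force'],1))
c=grab('side');p=cloud(c).reshape(-1,3)
d=np.hypot(p[:,0]-455,p[:,1]+308)<70
k=d&(p[:,2]>66)&(p[:,2]<79);print('lid',np.median(p[k,2]),cv2.minAreaRect(p[k][:,:2].astype(np.float32)))
k=d&(p[:,2]>40)&(p[:,2]<50);print('plat',cv2.minAreaRect(p[k][:,:2].astype(np.float32)))
```

```text
27.225 [ 385.44250487 -321.33302879  315.04805027] [ 0.1  0.2 -2. ]
lid 73.14915572170037 ((455.0718078613281, -312.616455078125), (51.76630783081055, 63.70269775390625), 9.350926399230957)
plat ((455.1954650878906, -309.36553955078125), (101.52973175048828, 100.59825897216797), 74.45668029785156)
```

The basket stands centred and upright. I'll bring the rod back to the point in front of the hanger.

Call:
jog_arm(
  motion=[
    [0.177,0.048,0,0],
    [0.355,0.097,0,0],
    [0.591,0.162,0,0],
    [0.591,0.162,0,0],
    [0.591,0.162,0,0],
    [0.591,0.162,0,0],
    [0.591,0.162,0,0],
    [0.591,0.162,0,0],
    [0.591,0.162,0,0],
    [0.591,0.162,0,0],
    [0.591,0.162,0,0],
    [0.591,0.162,0,0],
    [0.591,0.162,0,0],
    [0.591,0.162,0,0],
    [0.591,0.162,0,0],
    [0.591,0.162,0,0],
    [0.355,0.097,0,0],
    [0.177,0.048,0,0],
    [0,0,0,0],
  ],
)

```text
clock: 29.65
eef_pos: [441.4, 257.0, 314.3]
ee_rot: [[-0.169, 0.986, -0.001], [0.986, 0.169, -0.001], [-0.001, -0.001, -1.0]]
wrist_force: [0.9, -0.7, -1.2]
width: 23.8
gripper_force: 79.8
```

Call:
jog_arm(
  motion=[
    [0,0,0,0.85],
    [0,0,0,0.85],
    [0,0,0,0.85],
    [0,0,0,0.85],
    [0,0,0.4,0],
    [0,0,0.6,0],
    [0,0,0.6,0],
    [0,0,0.4,0],
    [0,0,0.23,0],
    [0,0,0,0],
    [0,0,0,0],
  ],
)

```text
clock: 31.02
eef_pos: [442.4, 257.2, 182.0]
ee_rot: [[0.127, 0.992, 0.002], [0.992, -0.127, 0.001], [0.001, 0.002, -1.0]]
wrist_force: [0.3, 0.4, 0.2]
width: 22.8
gripper_force: 79.8
```

Run:
```python
from h import *
s=env.state();t=np.array(s['eef_pos']);R=np.array(s['ee_rot']);print(s['clock'],t,R.round(3).tolist())
print('to seat, tool axes units',(R.T@(np.array([531,245.5,181])-t)/60).round(3))
```

```text
31.025 [442.42054499 257.22725313 182.01781625] [[0.127, 0.992, 0.002], [0.992, -0.127, 0.001], [0.001, 0.002, -1.0]]
to seat, tool axes units [-0.006  1.489  0.019]
```

Call:
jog_arm(
  motion=[
    [-0.006,0.2,0,0],
    [0,0.3,0,0],
    [0,0.3,0,0],
    [0,0.3,0,0],
    [0,0.25,0,0],
    [0,0.14,0,0],
    [0,0,0,0],
    [0,0,0.1,0],
    [0,0,0.1,0],
    [0,0,0.07,0],
    [0,0,0,0],
    [0,0,0,0],
  ],
)

```text
clock: 32.52
eef_pos: [530.3, 245.5, 164.8]
ee_rot: [[0.126, 0.992, 0.0], [0.992, -0.126, 0.0], [0.0, 0.0, -1.0]]
wrist_force: [0.2, -0.7, -1.9]
width: 23.4
gripper_force: 79.7
```

Call:
jog_arm(
  motion=[
    [0,0,0.02,0],
    [0,0,0.02,0],
    [0,0,0,0],
    [0,0,0,0],
  ],
)

```text
clock: 33.02
eef_pos: [530.5, 245.6, 163.1]
ee_rot: [[0.127, 0.992, 0.001], [0.992, -0.127, 0.001], [0.001, 0.001, -1.0]]
wrist_force: [-2.2, -0.9, 5.5]
width: 23.1
gripper_force: 80.5
```

The underside is seated: +5.5 N, the same as at first grip. I'll release and back straight up.

Call:
jog_arm(
  motion=[
    [0,0,-0.01,0],
    [0,0,0,0],
    [0,0,0,0],
    [0,0,0,0],
    [0,0,0,0],
    [0,0,0,0],
    [0,0,0,0],
    [0,0,0,0],
  ],
  fingers=1,
)

```text
clock: 34.02
eef_pos: [530.3, 245.4, 162.9]
ee_rot: [[0.127, 0.992, 0.0], [0.992, -0.127, -0.0], [-0.0, 0.0, -1.0]]
wrist_force: [-0.4, 0.2, 0.1]
width: 85.4
gripper_force: 0.0
```

Call:
jog_arm(
  motion=[
    [0,0,-0.1,0],
    [0,0,-0.3,0],
    [0,0,-0.5,0],
    [0,0,-0.6,0],
    [0,0,-0.5,0],
    [0,0,0,0],
    [0,0,0,0],
    [0,0,0,0],
    [0,0,0,0],
  ],
)

```text
clock: 35.15
eef_pos: [529.7, 245.2, 281.8]
ee_rot: [[0.127, 0.992, -0.002], [0.992, -0.127, -0.001], [-0.001, -0.002, -1.0]]
wrist_force: [0.4, -0.2, 0.7]
width: 85.2
gripper_force: 0.0
```

Run:
```python
from h import *
s=env.state();print(s['clock'],np.round(s['eef_pos'],1),s['width'])
c=grab('wrist');P=cloud(c).reshape(-1,3);d=np.hypot(P[:,0]-530,P[:,1]-245)
for lo,hi,r in [(190,215,40),(135,147,90)]:
    m=(P[:,2]>lo)&(P[:,2]<hi)&(d<r)
    print(lo,m.sum(),P[m].mean(0).round(1),cv2.minAreaRect(P[m][:,:2].astype(np.float32)))
c=grab('side');cv2.imwrite('pics/end.png',c['frame'])
```

```text
35.15 [529.7 245.2 281.8] 85.2307153761225
190 1007 [531.2 247.5 202.6] ((531.0031127929688, 245.7683868408203), (24.374717712402344, 24.0496826171875), 82.7344970703125)
135 1203 [565.4 242.6 142.5] ((541.5624389648438, 244.0143280029297), (49.95557403564453, 75.95158386230469), 81.88172912597656)
```

View pics/end.png

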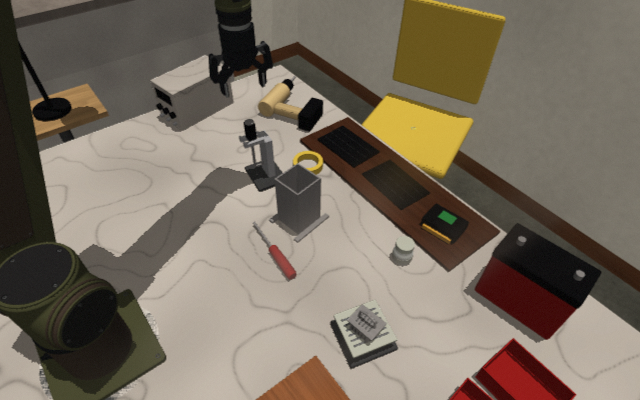

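The final view shows the rod hanging upright at (250,130), the basket centred on the platform at (366,325), and the bystanders where they were. Handing in.

```bash
python3 -c "
from bench import env
print(env.job_done())"
```

```text
the job is handed in; nothing more can be done
None
```

I handed the job in at about 35 s: the basket stands upright and centred on the drain stand and the rod is back on its hanger by my last camera measurements, but the hand-in returned no verdict.

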